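Screw down the leaning specimen clamp and lock it with its pin

TASK

Screw the leaning clamp down onto the mortar cube: turn its square head clockwise (seen from above the head) about one whole turn, until the cross hole in its collar lines up with the locking pin, in height as well as in direction. Then push the locking pin fully home through the hole, let go, and leave the jar, ring mould and mortar bar standing about it where they are.

Things in the scene. Friction and masses are not known exactly. Their poses are not given: they have to be found in the camera images.
- vice: Fixed metal clamp on a dark base plate 160 x 110 mm; origin under the plate on the worktop, z up, x to its rear. Its bed with a 50 mm mortar cube, bridge and clamp screw lean 32 deg from vertical: the screw's axis points up and along -x. Measured along that axis the bridge's top is 31 mm below the pin's axis; the pin's guide block at the -y side rises 13 mm above the pin's axis.
- screw_head (a point): Centre of the square steel head on top of the clamp screw: 38 x 38 mm across flats, 38 mm tall (19 mm up and down from this point). z = screw axis, up out of the head; x and y are square to the flats and turn with it. Below the head: a round neck (35 mm wide, 12 mm tall), then the collar with the hole. The head sinks 12 mm a turn (1.91 mm a radian) when turned clockwise.
- cross_hole (a point): Centre of the cross hole in the square collar (36 x 36 mm, 40 mm tall), 48 mm below screw_head on the axis. The hole, 15 mm in diameter, runs right through along this point's y axis (two opposite faces of the collar); the other two faces are solid. z = screw axis.
- guide_axis (a point): Fixed point where the pin's axis meets the screw's axis: cross_hole must come here. y = pin axis, pointing to the pin's knob; z = screw axis, up. At the start cross_hole is 10 to 14 mm above it.
- screw (a joint): Angle of the clamp screw (rad), growing clockwise seen from above (screwing down). 0 = cross hole lined up with the pin and at its height; starts at -7.2 to -5.2; stop at +0.6 (too far). Half a turn off, the hole also faces the pin but is 6 mm too high. The pin passes within about 0.12 rad of 0. Turning takes about 0.2 N m; it stays where it is left.
- pin_knob (a point): Centre of the outer end face of the locking pin's black knob (26 mm in diameter, 16 mm long; pin 10 mm in diameter, stepped nose). The face looks along this point's y axis, level, away from the screw; push it along -y. z is parallel to the screw axis. The face is 124 mm from the screw axis when drawn out, 74 mm when home.
- pin (a joint): How far the locking pin is pushed in (m): 0 = drawn out, 0.050 = fully home (the knob meets the guide block). It slides with about 1.5 N of friction, stays where it is left, and the collar stops it at 0.005 to 0.015 unless the cross hole lines up.
- jar_a: White screw-top jar without writing, 88 mm across, 94 mm tall, standing; origin under its centre. Not to be moved.
- ring_mould: Hollow steel ring, 50 mm across, 42 mm tall, standing; origin under its centre. Not to be moved.
- specimen_bar: Grey mortar bar 160 x 40 x 41 mm lying on the worktop, long along its x; origin under its centre. Not to be moved.

How it is judged:
At the end, for the whole second after the job is handed in: The screw stands with its cross hole lined up with the pin (within 0.2 rad of the lined-up angle, in the right turn) and the pin is home through the hole (at least 46 of 50 mm); the screw is at rest (value of joint screw between -0.2 and 0.2 rad and value of joint pin above 0.046 m and velocity of joint screw between -0.05 and 0.05 rad/s); the robot touches nothing.
It fails at once if the jar is shoved or knocked over (moved more than 30 mm) (distance of jar_a from where it was at the start of the episode above 0.03 m).
It fails at once if the ring mould is shoved or knocked over (moved more than 30 mm) (distance of ring_mould from where it was at the start of the episode above 0.03 m).
It fails at once if the mortar bar is shoved or knocked over (moved more than 30 mm) (distance of specimen_bar from where it was at the start of the episode above 0.03 m).
It also fails if it takes over 72 s, if anything falls off the work surface, if the arm or the gripper's body presses on something with over 40 N, if the wrist force passes 120 N, or if a joint passes its speed limit or range.

ROBOT

A 6-joint arm with a two-finger parallel gripper is mounted at the origin on a cart in front of the work surface, level with it; the furniture and walls round the work are solid. World frame = base frame: x ahead of the robot, y to its left, z up, the work surface at z = 0. Lengths are in m, angles in rad, forces in N, time in s.
With the tool pointing down it reaches from about 0.275 to 0.775 m from the base axis. Payload 14.6 kg.
Tool frame: the origin (TCP) lies on the front face of the gripper's body, between the roots of the fingers; the fingertips stand 73 mm ahead of it and the grasp point (between the pads) lies 54 mm ahead of it; y points along the fingers, z is the direction in which the jaws open and shut, and the axes are right-handed (so a half turn about y gives the same grasp; the last joint's range is limited). The gripper opens to 85 mm and grips with 20 to 120 N. Pads are 22 mm wide; open, the fingers measure 114 mm over their backs; the gripper's body (76 mm by 85 mm) begins 54 mm behind the grasp point. The pads swing forward as they close: fully open they stand 13 mm farther back than shut.
Start: joints at [1.101, 0.263, -0.048, 1.259, 0, 1.415], TCP at [0.163, 0.499, 0.304] pointing down, gripper open.
Joint ranges: [-2.65, 2.65], [-0.89, 1.7], [-1.18, 1.37], [-2.13, 2.11], [-1.35, 1.29], [-3.14, 3.14]. Speed limits (rad/s): [1.89, 1.89, 2.57, 2.79, 3.14, 3.14].

INTERFACE

Orientations are given as a 3x3 rotation matrix whose columns are the frame's x, y, z axes.
In Python, from rig import env, eyes gives the robot as it stands.
- The arm moves only by the tool step_arm, never from a script. Its argument "plan" is a list of rows, each a list of 7 numbers: the turn, a rotation vector about the world's x, y, z in degrees, then the shift along the world's x, y, z in cm, then the opening, from 0 (shut) to 1 (fully open). In form: [[wx, wy, wz, tx, ty, tz, jaw], ...]. A call has 1 to 12 rows; each row is the pose to reach, as a shift and turn from the pose commanded when the call began; what a row does not reach only later rows make up. A row lasts 1/10 s, in which the tool goes at most 50 mm and 8.59 degrees, less where a joint would pass 70% of its speed; a pose out of reach is approached as far as the arm can. A call with a gripper value outside its range is refused whole. The fingers move at their own pace and stop on an object; "grip_force" is the grip in N (left out, the last holds). Time passes only in rows, so rows that repeat a pose let the fingers close. It gives the time, the measured TCP pose, the force and the opening at its end, in the units of the state.
- env.sense(): the state, without advancing time (a new reading comes with each control period).
- eyes.get_image(name): name is "scene" or "top" or "wrist"; returns a dict with "pixels" (400x640x3 uint8, red, green, blue), "K" (3x3 intrinsics, pixels), "rvec" (rotation vector, rad) and "tvec" (3), from world to camera coordinates, as OpenCV has them; the wrist camera has in their place "T_tool_cam" (4x4, takes a point from camera to tool coordinates, whose origin is the TCP and whose axes are the tool frame's). Camera axes: x right, y down, z forward; pixel columns grow to the right and rows downward; lengths in m; the calibration is good to about 2 mm. A picture is of the moment at which its call begins: read the wrist's pose just before it. There is no depth.
- env.job_done(): hands the job in, once; it reports no verdict.
The state is a dict: "t": time; "joint_positions": joint angles; "qd": joint speeds; "effort": joint torques, N m; "tool_pos": TCP position; "orientation": TCP orientation; "wrist_force": force on the tool from outside, world axes, zero at the start; "wrist_torque": the same for the moment, N m; "opening": finger opening in m.
Only numpy, scipy, OpenCV 4.12 (cv2) and the standard library are available. Lean on these libraries where they do the work, as an engineer would, in place of code of your own. Each camera call takes 0.05 s, during which the arm holds its last target. There are 200 camera calls.

## Working session

There is one attempt and no reset: what is moved stays moved. The work goes in short steps, Python scripts to look and compute and a tool call to move; the robot and the scene stay as the last step left them, time stands still between calls to the robot, and variables do not carry over. Pictures are saved under pics/ and viewed, about 8 in all and at most 12, crops included, and the job is handed in when it is done.

Besides the shell and the picture viewer there is one more tool, called after "Request:" as a command line: name --pt "numbers of a row" for each row, then --argument value for the rest. step_arm: Moves the arm, as the interface text tells. Its arguments: {"type":"object","properties":{"plan":{"type":"array","items":{"type":"array","items":{"type":"number"}}},"grip_force":{"type":"number"}},"required":["plan"]}

```bash
ls; mkdir -p pics
python3 - <<'E'
from rig import env, eyes
import cv2,numpy as np,pickle
s=env.sense();print({k:np.round(v,3).tolist() for k,v in s.items()})
d={}
for n in ["scene","top","wrist"]:
    d[n]=eyes.get_image(n); cv2.imwrite(f"pics/{n}0.png",d[n]["pixels"][:,:,::-1])
    print(n,{k:np.round(v,4).tolist() for k,v in d[n].items() if k!="pixels"})
pickle.dump(d,open("d0.pkl","wb"))
E
```

```text
pics
{'t': 0.0, 'joint_positions': [1.101, 0.263, -0.049, 1.259, 0.0, 1.415], 'qd': [-0.001, 0.001, 0.001, -0.001, 0.0, 0.001], 'effort': [-0.002, -63.762, 38.457, 0.014, -0.0, -0.0], 'tool_pos': [0.162, 0.499, 0.303], 'orientation': [[0.951, -0.0, 0.31], [-0.31, -0.001, 0.951], [-0.0, -1.0, -0.001]], 'wrist_force': [0.42, -0.47, 0.482], 'wrist_torque': [-0.03, -0.001, -0.067], 'opening': 0.085}
scene {'K': [[495.7679, 0.0, 313.2012], [0.0, 495.7679, 207.5141], [0.0, 0.0, 1.0]], 'rvec': [1.8362, -0.9607, 0.5983], 'tvec': [-0.4628, 0.2582, 0.7117]}
top {'K': [[457.6292, 0.0, 312.9705], [0.0, 457.6292, 189.8684], [0.0, 0.0, 1.0]], 'rvec': [2.1396, -2.1768, 0.1048], 'tvec': [-0.1899, 0.5469, 1.0406]}
wrist {'K': [[318.1771, 0.0, 322.304], [0.0, 318.1771, 198.397], [0.0, 0.0, 1.0]], 'T_tool_cam': [[-0.0002, 0.9524, 0.3049, -0.0778], [0.0005, -0.3049, 0.9524, -0.0693], [1.0, 0.0003, -0.0004, -0.0005], [0.0, 0.0, 0.0, 1.0]]}
```

View pics/scene0.png

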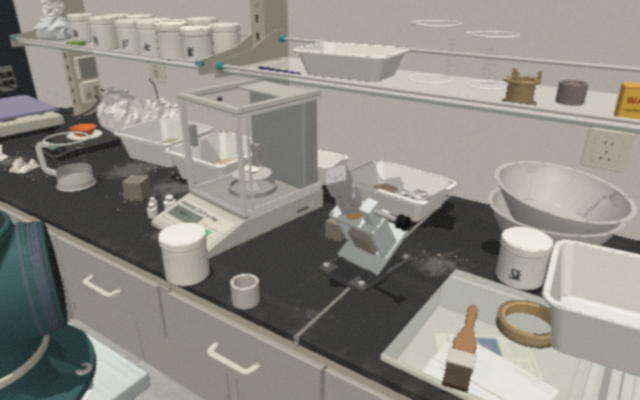

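View pics/top0.png

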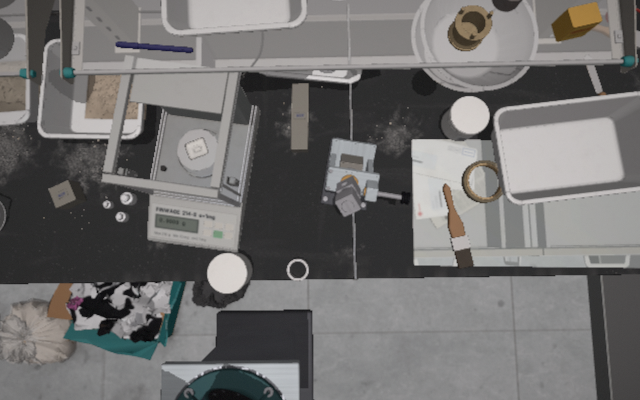

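The scene shows the vice at about (365,235) in scene and (350,185) in top. The head leans towards the robot and the pin knob sits to the right, at top (405,198). I'll enlarge both.

```bash
cat > h.py <<'E'
import cv2,numpy as np,pickle
from scipy.spatial.transform import Rotation as R
def proj(d,P):
    return cv2.projectPoints(np.atleast_2d(P).astype(float),d["rvec"],d["tvec"],d["K"],None)[0][:,0]
def ray(d,uv):
    M=cv2.Rodrigues(d["rvec"])[0]; c=-M.T@np.ravel(d["tvec"])
    v=M.T@np.linalg.inv(d["K"])@[*uv,1]; return c,v/np.linalg.norm(v)
def atz(d,uv,z):
    c,v=ray(d,uv); return c+v*(z-c[2])/v[2]
def tri(rs):
    A=sum(np.eye(3)-np.outer(v,v) for c,v in rs); b=sum((np.eye(3)-np.outer(v,v))@c for c,v in rs)
    X=np.linalg.solve(A,b); return X,[np.linalg.norm(np.cross(X-c,v)) for c,v in rs]
def wristcam(d,s):
    T=np.eye(4);T[:3,:3]=s["orientation"];T[:3,3]=s["tool_pos"]
    W=np.linalg.inv(T@d["T_tool_cam"]); d=dict(d); d["rvec"]=cv2.Rodrigues(W[:3,:3])[0]; d["tvec"]=W[:3,3]; return d
E
python3 - <<'E'
from h import *
d=pickle.load(open("d0.pkl","rb"))
def crop(n,x,y,w,h,k):
    im=cv2.resize(d[n]["pixels"][y:y+h,x:x+w,::-1],None,fx=k,fy=k,interpolation=cv2.INTER_CUBIC)
    for i in range(0,w,20): cv2.putText(im,str(x+i),(i*k,10),0,.35,(0,255,255),1); cv2.line(im,(i*k,12),(i*k,18),(0,255,255),1)
    for i in range(0,h,20): cv2.putText(im,str(y+i),(0,i*k+4),0,.35,(0,255,0),1)
    return im
a=crop("scene",315,155,105,140,4); b=crop("top",310,130,110,100,4)
o=np.zeros((560,860,3),np.uint8); o[:560,:420]=a; o[:400,420:860]=b
cv2.imwrite("pics/c0.png",o[:,:860][:,:].copy() if 0 else cv2.resize(o,(800,521)))
E
```

```text
(no output)
```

View pics/c0.png

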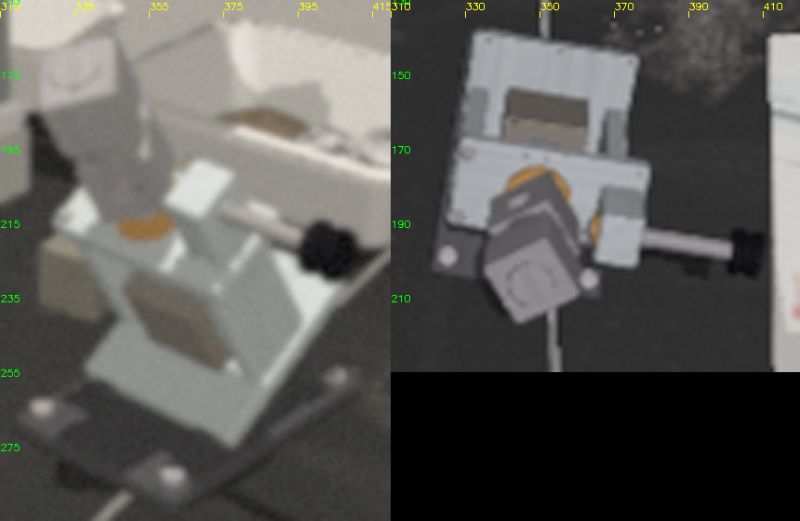

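```bash
cat > fit.py <<'E'
from h import *
def frame(yaw):
    return R.from_euler('z',yaw).as_matrix()@R.from_euler('y',-np.radians(32)).as_matrix()  # cols: x,y,z=axis
def model(p):
    G=p[:3]; F=frame(p[3]); th=p[4]; s=-.00191*th
    hc=G+F[:,2]*(.048+s); H=F@R.from_euler('z',-th).as_matrix()
    top=[hc+H@np.array([a*.019,b*.019,.019]) for a,b in [(1,1),(1,-1),(-1,-1),(-1,1)]]
    knob=G-F[:,1]*.124
    return G,F,hc,H,np.array(top),knob
E
python3 - <<'E'
from fit import *
from scipy.optimize import least_squares
d=pickle.load(open("d0.pkl","rb"))
S=lambda x,y:np.array([315+x/3.72,155+y/3.72]); T=lambda x,y:np.array([310+(x-390.7)/3.72,130+y/3.72])
print("head top tri",tri([ray(d["scene"],S(82,72)),ray(d["top"],T(532,279))]))
print("knob tri",tri([ray(d["scene"],S(340,252)),ray(d["top"],T(760,256))]))
tc=np.array([T(485,263),T(552,237),T(580,292),T(518,322)])
def res(p):
    G,F,hc,H,top,k=model(p)
    pt=proj(d["top"],top); ps=proj(d["scene"],top.mean(0))[0]
    D=np.linalg.norm(pt[:,None]-tc[None],axis=2); 
    r=[]
    for c in range(4): pass
    best=min((np.roll(tc,k,0)-pt for k in range(4)),key=lambda e:(e**2).sum())
    return np.r_[best.ravel(),ps-S(82,72),proj(d["scene"],k)[0]-S(340,252),proj(d["top"],k)[0]-T(760,256),
      (proj(d["top"],G-F[:,1]*.07)[0]-T(650,240))[1]]
for t0 in (-5.3,-5.8,-6.3,-6.8,-7.1):
    f=least_squares(res,[.5,-.1,.1,-.1,t0]); print(np.round(f.x,4),round(f.cost,2)); 
    G,F,hc,H,top,k=model(f.x);print(" hc",hc.round(4),"k",k.round(4),"res",res(f.x).round(1))
print("others jar",atz(d["top"],(227,271),.094),"ring",atz(d["top"],(298,269),.042))
E
```

```text
head top tri (array([ 0.49255368, -0.26894838,  0.22614266]), [np.float64(0.0016326061506804156), np.float64(0.001632606150680534)])
knob tri (array([ 0.50690364, -0.39628016,  0.16537899]), [np.float64(0.0005262534077004993), np.float64(0.0005262534077001807)])
[ 0.5317 -0.2763  0.163  -0.1968 -5.3467] 5.14
 hc [ 0.5014 -0.2702  0.2124] k [ 0.5074 -0.3979  0.163 ] res [ 0.3  0.8 -1.  -0.8  0.4 -0.1  0.4  0.1 -1.6 -1.1  0.6  1.5  0.8 -0.3
 -0.7]
[ 0.5317 -0.2763  0.163  -0.1968 -5.3467] 5.14
 hc [ 0.5014 -0.2702  0.2124] k [ 0.5074 -0.3979  0.163 ] res [ 0.3  0.8 -1.  -0.8  0.4 -0.1  0.4  0.1 -1.6 -1.1  0.6  1.5  0.8 -0.3
 -0.7]
[ 0.5329 -0.2767  0.1617 -0.2042 -6.9236] 8.08
 hc [ 0.5012 -0.2702  0.2136] k [ 0.5078 -0.3982  0.1617] res [ 0.5  0.1  0.3  0.8 -1.  -0.9  0.4 -0.2 -1.7 -1.8  0.8  2.1  0.8 -0.4
 -1. ]
[ 0.5329 -0.2767  0.1617 -0.2042 -6.9236] 8.08
 hc [ 0.5012 -0.2702  0.2136] k [ 0.5078 -0.3982  0.1617] res [ 0.5  0.1  0.3  0.8 -1.  -0.9  0.4 -0.2 -1.7 -1.8  0.8  2.1  0.8 -0.4
 -1. ]
[ 0.5329 -0.2767  0.1617 -0.2042 -6.9236] 8.08
 hc [ 0.5012 -0.2702  0.2136] k [ 0.5078 -0.3982  0.1617] res [ 0.5  0.1  0.3  0.8 -1.  -0.9  0.4 -0.2 -1.7 -1.8  0.8  2.1  0.8 -0.4
 -1. ]
others jar [ 0.36360528 -0.01179055  0.094     ] ring [ 0.36234652 -0.16258691  0.042     ]
```

Request:
step_arm --pt "0 0 0 4 -6 9.6 1" --pt "0 0 0 13.8 -39.9 9.6 1" --pt "0 0 0 13.8 -39.9 9.6 1" --pt "0 0 0 13.8 -39.9 9.6 1" --pt "0 0 0 13.8 -39.9 9.6 1" --pt "0 0 0 13.8 -39.9 9.6 1" --pt "0 0 0 13.8 -39.9 9.6 1" --pt "0 0 0 13.8 -39.9 9.6 1" --pt "0 0 0 13.8 -39.9 9.6 1" --pt "0 0 0 13.8 -39.9 9.6 1" --pt "0 0 0 13.8 -39.9 9.6 1"

```text
t: 1.25
tool_pos: [0.3011, 0.0984, 0.4001]
orientation: [[0.95, 0.0, 0.313], [-0.313, -0.0, 0.95], [0.001, -1.0, -0.0]]
wrist_force: [0.0, -0.2, 0.2]
opening: 0.0854
```

```bash
cat > mv.py <<'E'
from fit import *
from rig import env,eyes
P=np.array([.5317,-.2763,.163,-.1968,-5.3467])
def show(): 
    s=env.sense(); print("t",round(s["t"],2),"q",np.round(s["joint_positions"],2),"p",np.round(s["tool_pos"],4),"F",np.round(s["wrist_force"],1),"op",round(float(s["opening"]),4)); return s
def delta(Rt,pt):
    s=show(); w=np.degrees(R.from_matrix(Rt@np.array(s["orientation"]).T).as_rotvec()); 
    print("turn deg",w.round(1),"shift cm",((pt-s["tool_pos"])*100).round(2)); return w
def tool(F,phi):  # tool y=-axis; tool x at angle phi (ccw from above) from F x
    x=np.cos(phi)*F[:,0]+np.sin(phi)*F[:,1]; y=-F[:,2]; return np.c_[x,y,np.cross(x,y)]
E
python3 - <<'E'
from mv import *
G,F,hc,H,_,k=model(P); delta(tool(F,0),hc+F[:,2]*.17)
E
```

```text
t 1.25 q [ 0.06 -0.12 -0.21  1.47 -0.    0.38] p [0.3011 0.0984 0.4001] F [ 0.  -0.2  0.2] op 0.0854
turn deg [ -8.2 -30.9   6.8] shift cm [ 11.2  -35.11  -4.35]
```

Request:
step_arm --pt "-2 -8 2 2 -5 0 1" --pt "-4 -15 3 3 -9 0 1" --pt "-6 -23 5 5 -14 0 1" --pt "-8.2 -30.9 6.8 6 -19 0 1" --pt "-8.2 -30.9 6.8 8 -24 -1 1" --pt "-8.2 -30.9 6.8 10 -29 -3 1" --pt "-8.2 -30.9 6.8 11 -33 -4 1" --pt "-8.2 -30.9 6.8 11.2 -35.1 -4.4 1" --pt "-8.2 -30.9 6.8 11.2 -35.1 -4.4 1" --pt "-8.2 -30.9 6.8 11.2 -35.1 -4.4 1"

```text
t: 2.25
tool_pos: [0.4129, -0.2514, 0.3546]
orientation: [[0.834, 0.517, 0.194], [-0.164, -0.103, 0.981], [0.527, -0.85, -0.001]]
wrist_force: [-0.9, -0.4, 0.3]
opening: 0.0854
```

Run:
```python
from mv import *
s=show(); d=wristcam(eyes.get_image("wrist"),s); pickle.dump((s,d),open("w1.pkl","wb"))
G,F,hc,H,top,k=model(P)
im=cv2.resize(d["pixels"][40:360,120:520,::-1],None,fx=2,fy=2,interpolation=cv2.INTER_CUBIC)
for q,c in [(top,(0,0,255)),([hc],(0,255,0)),([k],(255,0,0)),([G],(255,255,0))]:
    for u in proj(d,q): cv2.drawMarker(im,(int((u[0]-120)*2),int((u[1]-40)*2)),c,0,10,1)
cv2.imwrite("pics/w1.png",im)
```

```text
t 2.25 q [-0.86 -0.09 -0.44  0.77  0.33 -0.59] p [ 0.4129 -0.2514  0.3546] F [-0.9 -0.4  0.3] op 0.0854
```

View pics/w1.png

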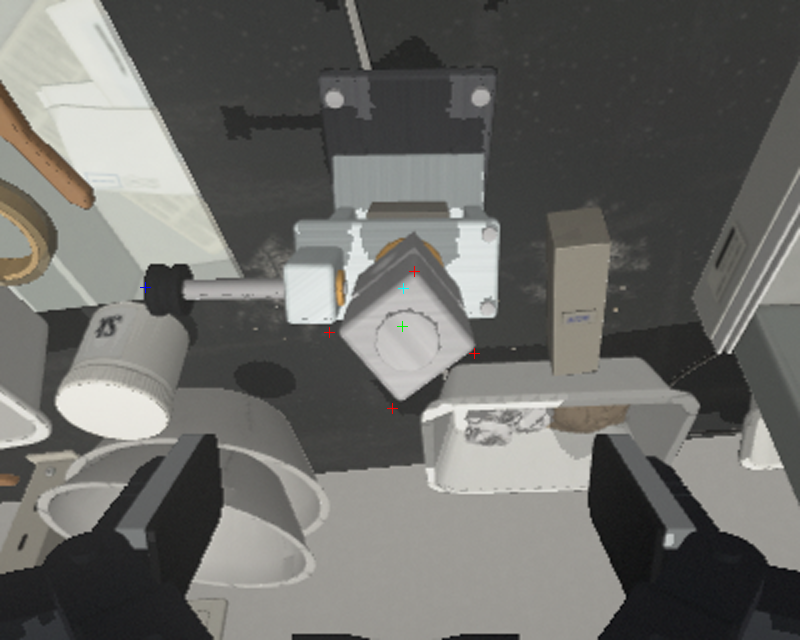

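Run:
```python
from fit import *
from scipy.optimize import least_squares
d=pickle.load(open("d0.pkl","rb")); s,w=pickle.load(open("w1.pkl","rb"))
S=lambda x,y:np.array([315+x/3.72,155+y/3.72]); T=lambda x,y:np.array([310+(x-390.7)/3.72,130+y/3.72])
tc=np.array([T(485,263),T(552,237),T(580,292),T(518,322)])
wc=np.array([[411,270],[341,333],[402,402],[475,347]])/2+[120,40]
m=lambda pt,tc:min((np.roll(q,k,0)-pt for k in range(4) for q in (tc,tc[::-1])),key=lambda e:(e**2).sum()).ravel()
def res(p):
    G,F,hc,H,top,k=model(p)
    return np.r_[m(proj(d["top"],top),tc)*.7,m(proj(w,top),wc),proj(d["scene"],top.mean(0))[0]-S(82,72),proj(d["scene"],k)[0]-S(340,252),proj(d["top"],k)[0]-T(760,256),
      proj(w,k)[0]-[192.5,184.5],(proj(w,G-F[:,1]*.07)[0]-[250,185])[1]]
for t0 in (-5.3,-6.8):
    f=least_squares(res,[.5317,-.2763,.163,-.2,t0]); print(np.round(f.x,4).tolist(),round(f.cost,2)); 
    G,F,hc,H,top,k=model(f.x);print(" hc",hc.round(4),"k",k.round(4),"res",res(f.x).round(1))
    for sg in (1,-1):
        h=hc-H[:,2]*.048+sg*H[:,1]*.018
        for n,dd in (("scene",d["scene"]),("top",d["top"]),("w",w)):
            M=cv2.Rodrigues(dd["rvec"])[0]; c=-M.T@np.ravel(dd["tvec"])
            print("  hole",sg,n,proj(dd,h)[0].round(1),"facing",round(float((c-h)@H[:,1]*sg/np.linalg.norm(c-h)),2))
a=d["scene"]["pixels"][165:225,315:375,::-1]; b=w["pixels"][140:260,270:390,::-1]
o=np.hstack([cv2.resize(a,(400,400),interpolation=2),cv2.resize(b,(400,400),interpolation=2)]); cv2.imwrite("pics/c1.png",o)
```

```text
[0.5328, -0.2753, 0.1612, -0.1944, -5.4081] 24.37
 hc [ 0.5025 -0.2693  0.2107] k [ 0.5089 -0.3969  0.1612] res [ 1.2  1.1 -0.5  0.3  0.   0.1  0.8 -0.1  1.2 -2.3  3.9 -0.7 -0.9  0.1
 -1.6  0.1 -1.7 -0.5  0.4  1.9  0.1 -0.9  2.5 -1.2 -1.7]
  hole 1 scene [348.4 190.8] facing -0.67
  hole 1 top [344.7 182.3] facing 0.34
  hole 1 w [335.  200.2] facing -0.26
  hole -1 scene [348.8 205.9] facing 0.65
  hole -1 top [353.5 196.4] facing -0.37
  hole -1 w [310.4 171.8] facing 0.15
[0.5336, -0.2754, 0.1595, -0.1927, -6.9771] 33.96
 hc [ 0.5018 -0.2692  0.2115] k [ 0.5099 -0.3971  0.1595] res [ 0.9 -0.4  1.2  0.8 -0.5  0.1  0.  -0.2 -1.7 -0.2  1.4 -2.7  4.2 -0.9
 -0.8  0.  -2.  -0.8  0.7  2.6  0.  -1.3  3.3 -1.8 -2.3]
  hole 1 scene [338.9 200.4] facing -0.26
  hole 1 top [341.4 193.6] facing -0.26
  hole 1 w [337.9 174.3] facing 0.11
  hole -1 scene [357.9 195.5] facing 0.22
  hole -1 top [356.9 185.8] facing 0.22
  hole -1 w [308.3 198. ] facing -0.23
```

View pics/c1.png

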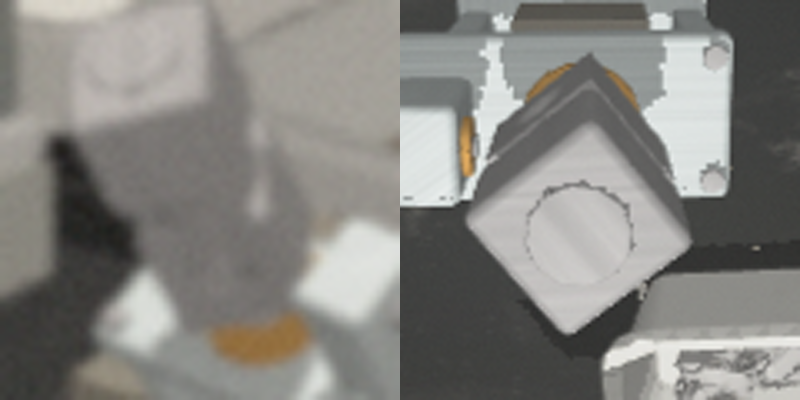

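Request:
step_arm --pt "-1.6 -8 0 -1.5 0.3 -2.5 1" --pt "-3.2 -16 0 -3 0.5 -5 1" --pt "-4.8 -24 0 -4.5 0.8 -7.5 1" --pt "-6.4 -32 0 -6 1.1 -9.9 1" --pt "-6.8 -34.3 0 -6 1.1 -9.9 1" --pt "-6.8 -34.3 0 -6 1.1 -9.9 1"

```text
t: 2.9
tool_pos: [0.3516, -0.2457, 0.2693]
orientation: [[0.392, 0.901, 0.184], [-0.071, -0.17, 0.983], [0.917, -0.398, -0.003]]
wrist_force: [-6.8, 4.9, -9.1]
opening: 0.0858
```

Run:
```python
from mv import *
s=show(); d=wristcam(eyes.get_image("wrist"),s); pickle.dump((s,d),open("w2.pkl","wb"))
P=[0.5328, -0.2753, 0.1612, -0.1944, -5.4081]
G,F,hc,H,top,k=model(P)
im=cv2.resize(d["pixels"][60:340,140:500,::-1],None,fx=2,fy=2,interpolation=cv2.INTER_CUBIC)
for q,c in [(top,(0,0,255)),([k],(255,0,0)),([G],(255,255,0))]:
    for u in proj(d,q): cv2.drawMarker(im,(int((u[0]-140)*2),int((u[1]-60)*2)),c,0,10,1)
cv2.imwrite("pics/w2.png",im)
```

```text
t 2.9 q [-1.23 -0.16 -1.18 -0.31  0.92 -0.61] p [ 0.3516 -0.2457  0.2693] F [-6.8  4.9 -9.1] op 0.0858
```

View pics/w2.png

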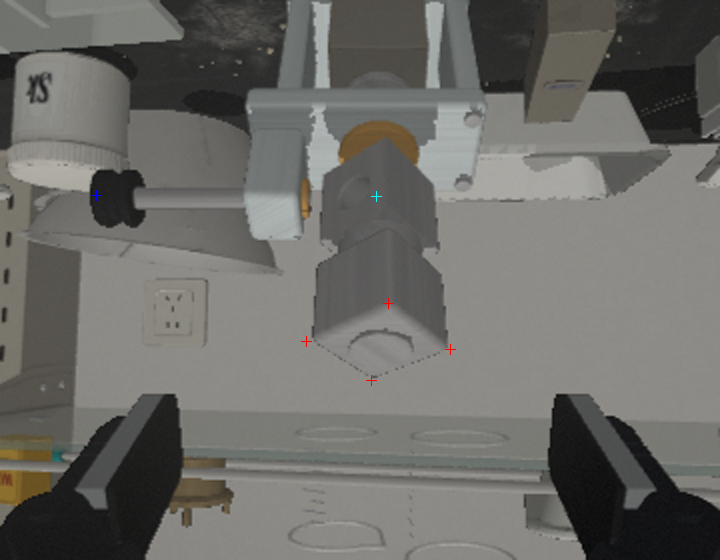

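The cross hole shows at (353,192) on the pin-side face, which resolves the quarter turn: θ≈-5.4. I'm refitting with this view, then working out the grasp.

Run:
```python
from mv import *
from scipy.optimize import least_squares
d=pickle.load(open("d0.pkl","rb")); s,w=pickle.load(open("w1.pkl","rb")); s2,w2=pickle.load(open("w2.pkl","rb"))
S=lambda x,y:np.array([315+x/3.72,155+y/3.72]); T=lambda x,y:np.array([310+(x-390.7)/3.72,130+y/3.72])
tc=np.array([T(485,263),T(552,237),T(580,292),T(518,322)])
wc=np.array([[411,270],[341,333],[402,402],[475,347]])/2+[120,40]
w2c=np.array([[388,303],[313,341],[372,378],[449,348]])/2+[140,60]
m=lambda pt,tc:min((np.roll(q,k,0)-pt for k in range(4) for q in (tc,tc[::-1])),key=lambda e:(e**2).sum()).ravel()
def res(p):
    G,F,hc,H,top,k=model(p); hole=hc-H[:,2]*.048-H[:,1]*.018
    return np.r_[m(proj(d["top"],top),tc)*.5,m(proj(w,top),wc),m(proj(w2,top),w2c),proj(w2,hole)[0]-[316.5,156],proj(w2,k)[0]-[187.5,158.5],proj(d["scene"],top.mean(0))[0]-S(82,72),proj(d["scene"],k)[0]-S(340,252),proj(d["top"],k)[0]-T(760,256),
      proj(w,k)[0]-[192.5,184.5]]
f=least_squares(res,[.5317,-.2763,.163,-.2,-5.4],loss="soft_l1"); print(np.round(f.x,4).tolist(),round(f.cost,2),res(f.x).round(1))
G,F,hc,H,top,k=model(f.x);print(" hc",hc.round(4),"k",k.round(4)); np.save("P.npy",f.x)
for n in range(-1,4):
  phi=-f.x[4]-2*np.pi+n*np.pi/2
  print("phi",np.degrees(phi).round(1)); delta(tool(F,phi),hc+F[:,2]*.115)
```

```text
[0.5331, -0.2755, 0.1609, -0.1998, -5.4139] 17.42 [ 0.9  0.9 -0.3  0.3  0.   0.1  0.6 -0.   1.1 -2.2  3.8 -0.7 -0.9  0.1
 -1.6  0.3  0.3 -0.8  3.2 -0.2 -0.1 -0.1 -0.6 -0.1 -1.8 -0.7  0.7 -1.2
 -1.6 -0.4  0.3  2.2  0.1 -0.7  2.3 -1.7]
 hc [ 0.5028 -0.2693  0.2104] k [ 0.5085 -0.397   0.1609]
phi -139.8
t 2.95 q [-1.23 -0.16 -1.17 -0.31  0.92 -0.61] p [ 0.3521 -0.2483  0.2719] F [0.8 0.4 1.1] op 0.0855
turn deg [108.5  -5.7 -92.4] shift cm [ 9.1  -0.89  3.61]
phi -49.8
t 2.95 q [-1.23 -0.16 -1.17 -0.31  0.92 -0.61] p [ 0.3521 -0.2483  0.2719] F [0.8 0.4 1.1] op 0.0855
turn deg [ 44.3  24.5 -33.8] shift cm [ 9.1  -0.89  3.61]
phi 40.2
t 2.95 q [-1.23 -0.16 -1.17 -0.31  0.92 -0.61] p [ 0.3521 -0.2483  0.2719] F [0.8 0.4 1.1] op 0.0855
turn deg [-23.6  38.7  25.6] shift cm [ 9.1  -0.89  3.61]
phi 130.2
t 2.95 q [-1.23 -0.16 -1.17 -0.31  0.92 -0.61] p [ 0.3521 -0.2483  0.2719] F [0.8 0.4 1.1] op 0.0855
turn deg [-93.8  37.2  84.7] shift cm [ 9.1  -0.89  3.61]
phi 220.2
t 2.95 q [-1.23 -0.16 -1.17 -0.31  0.92 -0.61] p [ 0.3521 -0.2483  0.2719] F [0.8 0.4 1.1] op 0.0855
turn deg [108.5  -5.7 -92.4] shift cm [ 9.1  -0.89  3.61]
```

Starting at phi=130°, j6 runs from about -2.86 to +2.55, so one grip covers the whole 310°.

Request:
step_arm --pt "-3.5 6 4 1 0 2 1" --pt "-7 12 8 2 0 4 1" --pt "-10.5 17 11.5 3.5 0 6 1" --pt "-14 23 15 5 -0.3 8 1" --pt "-17.5 28.5 19 6.2 -0.3 8.3 1" --pt "-21 34 22.5 6.2 -0.3 8.3 1" --pt "-23.6 38.7 25.6 6.2 -0.3 8.3 1" --pt "-23.6 38.7 25.6 6.2 -0.3 8.3 1" --pt "-23.6 38.7 25.6 6.2 -0.3 8.3 1"

```text
t: 3.85
tool_pos: [0.4133, -0.2475, 0.3505]
orientation: [[0.771, 0.512, -0.379], [0.495, -0.109, 0.862], [0.4, -0.852, -0.337]]
wrist_force: [-0.5, -0.3, -0.9]
opening: 0.0856
```

Run:
```python
from mv import *
P=np.load("P.npy"); G,F,hc,H,top,k=model(P); phi=-P[4]-2*np.pi+np.pi
delta(tool(F,phi),hc+F[:,2]*.115); print("axis",F[:,2].round(4),F[:,1])
```

```text
t 3.85 q [-0.85 -0.1  -0.45  0.76  0.32 -1.27] p [ 0.4133 -0.2475  0.3505] F [-0.5 -0.3 -0.9] op 0.0856
turn deg [-46.6   9.3  77.1] shift cm [ 2.98 -0.97 -4.26]
axis [-0.5194  0.1052  0.848 ] [0.19846784 0.9801074  0.        ]
```

Request:
step_arm --pt "-4.2 0.8 7 0.3 -0.1 -0.4 1" --pt "-8.4 1.7 14 0.6 -0.2 -0.8 1" --pt "-12.7 2.5 21 1 -0.3 -1.4 1" --pt "-17 3.4 28 1.3 -0.4 -1.8 1" --pt "-21 4.2 35 1.6 -0.5 -2.3 1" --pt "-25.4 5 42 2 -0.6 -2.8 1" --pt "-29.6 5.9 49 2.4 -0.7 -3.4 1" --pt "-33.8 6.7 56 2.7 -0.9 -3.9 1" --pt "-38 7.6 63 2.98 -0.97 -4.26 1" --pt "-42.3 8.4 70 2.98 -0.97 -4.26 1" --pt "-46.6 9.3 77.1 2.98 -0.97 -4.26 1" --pt "-46.6 9.3 77.1 2.98 -0.97 -4.26 1"

```text
t: 5.05
tool_pos: [0.4421, -0.2583, 0.3076]
orientation: [[-0.385, 0.522, -0.761], [0.856, -0.106, -0.506], [-0.345, -0.846, -0.406]]
wrist_force: [-0.2, 0.4, -0.0]
opening: 0.0854
```

Run:
```python
from mv import *
P=np.load("P.npy"); G,F,hc,H,top,k=model(P); phi=-P[4]-2*np.pi+np.pi
delta(tool(F,phi),hc+F[:,2]*.052)
s=env.sense(); d=wristcam(eyes.get_image("wrist"),s); pickle.dump((s,d),open("w3.pkl","wb"))
im=d["pixels"][:,:,::-1].copy()
for u in proj(d,top): cv2.drawMarker(im,(int(u[0]),int(u[1])),(0,0,255),0,8,1)
cv2.imwrite("pics/w3.png",im)
```

```text
t 5.05 q [-0.82 -0.03 -0.52  0.61  0.31 -2.82] p [ 0.4421 -0.2583  0.3076] F [-0.2  0.4 -0. ] op 0.0854
turn deg [ 0.1  0.2 -0.1] shift cm [ 3.37 -0.56 -5.31]
```

View pics/w3.png

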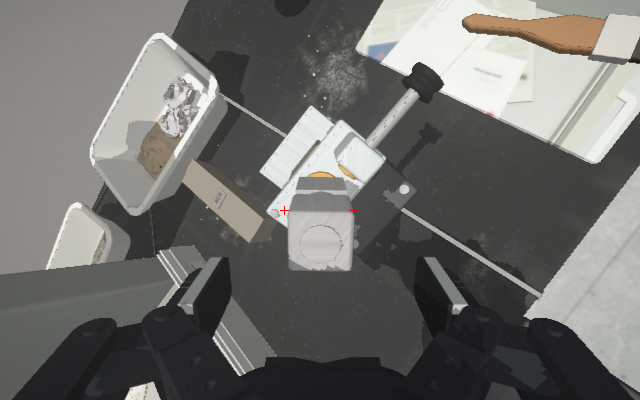

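The head sits square between the jaws, with corners at (285-353, 211-271) matching the prediction. I'm descending and gripping.

Request:
step_arm --pt "0 0 0 1.2 -0.2 -1.9 1" --pt "0 0 0 2.3 -0.4 -3.6 1" --pt "0 0 0 3.37 -0.56 -5.31 1" --pt "0 0 0 3.37 -0.56 -5.31 1" --pt "0 0 0 3.37 -0.56 -5.31 0.6" --pt "0 0 0 3.37 -0.56 -5.31 0.3" --pt "0 0 0 3.37 -0.56 -5.31 0.3" --pt "0 0 0 3.37 -0.56 -5.31 0.3" --pt "0 0 0 3.37 -0.56 -5.31 0.3" --grip_force 60

```text
t: 6.0
tool_pos: [0.4763, -0.2648, 0.2558]
orientation: [[-0.384, 0.522, -0.762], [0.856, -0.108, -0.505], [-0.346, -0.846, -0.405]]
wrist_force: [-10.7, 0.3, 8.9]
opening: 0.0378
```

Run:
```python
from mv import *
s=show(); print(np.round(s["wrist_torque"],2))
P=np.load("P.npy"); F=frame(P[3]); a=F[:,2]
delta(tool(F,-P[4]-np.pi),s["tool_pos"])
for n in (8,12): print(n,(-8*n*a).round(1),(-a*1.91e-1*np.radians(8*n)).round(2))
```

```text
t 6.0 q [-0.77  0.07 -0.58  0.44  0.29 -2.77] p [ 0.4763 -0.2648  0.2558] F [-10.7   0.3   8.9] op 0.0378
[0.33 0.73 0.01]
t 6.0 q [-0.77  0.07 -0.58  0.44  0.29 -2.77] p [ 0.4763 -0.2648  0.2558] F [-10.7   0.3   8.9] op 0.0378
turn deg [0.2 0.2 0. ] shift cm [0. 0. 0.]
8 [ 33.2  -6.7 -54.3] [ 0.11 -0.02 -0.18]
12 [ 49.9 -10.1 -81.4] [ 0.17 -0.03 -0.27]
```

Request:
step_arm --pt "4.16 -0.84 -6.78 0.014 -0.003 -0.023 0.3" --pt "8.31 -1.68 -13.57 0.028 -0.006 -0.045 0.3" --pt "12.47 -2.53 -20.35 0.042 -0.008 -0.068 0.3" --pt "16.62 -3.37 -27.14 0.056 -0.011 -0.09 0.3" --pt "20.78 -4.21 -33.92 0.07 -0.014 -0.113 0.3" --pt "24.93 -5.05 -40.7 0.083 -0.017 -0.136 0.3" --pt "29.09 -5.89 -47.49 0.097 -0.02 -0.158 0.3" --pt "33.24 -6.74 -54.27 0.111 -0.022 -0.181 0.3" --pt "37.4 -7.58 -61.06 0.125 -0.025 -0.203 0.3" --pt "41.55 -8.42 -67.84 0.139 -0.028 -0.226 0.3" --pt "45.71 -9.26 -74.62 0.153 -0.031 -0.249 0.3" --pt "49.86 -10.1 -81.41 0.167 -0.034 -0.271 0.3" --grip_force 70

```text
t: 7.2
tool_pos: [0.4759, -0.2638, 0.2513]
orientation: [[0.804, 0.514, -0.299], [0.405, -0.106, 0.908], [0.435, -0.851, -0.294]]
wrist_force: [-31.0, 6.8, 17.8]
opening: 0.0369
```

```bash
cat > ang.py <<'E'
from mv import *
s=show(); print("torque",np.round(s["wrist_torque"],2))
P=np.load("P.npy"); F=frame(P[3]); O=np.array(s["orientation"])
l=F.T@O; print("theta from tool",round(float(-np.arctan2(l[1,0],l[0,0])-np.pi),3),"(mod 2pi) axis err deg",np.degrees(np.arccos(-l[2,1])).round(2),"tool along axis",(F.T@(s["tool_pos"]-P[:3])).round(4))
E
python3 ang.py
```

```text
t 7.2 q [-0.77  0.07 -0.58  0.44  0.28 -1.09] p [ 0.4759 -0.2638  0.2513] F [-31.    6.8  17.8] op 0.0369
torque [2.32 4.8  1.02]
theta from tool -3.732 (mod 2pi) axis err deg 0.37 tool along axis [-1.600e-03  1.000e-04  1.076e-01]
```

Request:
step_arm --pt "0 0 0 -0.12 0.02 0 0.3" --pt "0 0 0 -0.23 0.05 0.09 0.3" --pt "0 0 0 -0.23 0.05 0.09 0.3"

```text
t: 7.5
tool_pos: [0.475, -0.2637, 0.2514]
orientation: [[0.801, 0.515, -0.304], [0.411, -0.105, 0.905], [0.434, -0.851, -0.296]]
wrist_force: [4.1, -1.8, -14.9]
opening: 0.0371
```

```bash
python3 ang.py
```

```text
t 7.5 q [-0.77  0.07 -0.58  0.44  0.29 -1.1 ] p [ 0.475  -0.2637  0.2514] F [  4.1  -1.8 -14.9] op 0.0371
torque [1.02 1.92 0.18]
theta from tool -3.739 (mod 2pi) axis err deg 0.28 tool along axis [-0.0023 -0.      0.1082]
```

Request:
step_arm --pt "4.16 -0.84 -6.78 0.054 -0.013 -0.083 0.3" --pt "8.31 -1.68 -13.57 0.068 -0.016 -0.105 0.3" --pt "12.47 -2.53 -20.35 0.082 -0.018 -0.128 0.3" --pt "16.62 -3.37 -27.14 0.096 -0.021 -0.15 0.3" --pt "20.78 -4.21 -33.92 0.11 -0.024 -0.173 0.3" --pt "24.93 -5.05 -40.7 0.123 -0.027 -0.196 0.3" --pt "29.09 -5.89 -47.49 0.137 -0.03 -0.218 0.3" --pt "33.24 -6.74 -54.27 0.151 -0.032 -0.241 0.3"

```text
t: 8.3
tool_pos: [0.4768, -0.2626, 0.2497]
orientation: [[0.623, 0.517, 0.587], [-0.637, -0.099, 0.764], [0.453, -0.85, 0.268]]
wrist_force: [-1.7, 12.7, -2.2]
opening: 0.0373
```

```bash
python3 ang.py
```

```text
t 8.3 q [-0.77  0.07 -0.58  0.44  0.29  0.03] p [ 0.4768 -0.2626  0.2497] F [-1.7 12.7 -2.2] op 0.0373
torque [3.33 0.43 2.3 ]
theta from tool -2.617 (mod 2pi) axis err deg 0.4 tool along axis [-0.0019  0.0015  0.1058]
```

Request:
step_arm --pt "4.16 -0.84 -6.78 0.014 0.05 -0.023 0.3" --pt "8.31 -1.68 -13.57 0.028 0.07 -0.045 0.3" --pt "12.47 -2.53 -20.35 0.042 0.07 -0.068 0.3" --pt "16.62 -3.37 -27.14 0.056 0.07 -0.09 0.3" --pt "20.78 -4.21 -33.92 0.07 0.07 -0.113 0.3" --pt "24.93 -5.05 -40.7 0.083 0.063 -0.136 0.3" --pt "29.09 -5.89 -47.49 0.097 0.06 -0.158 0.3" --pt "33.24 -6.74 -54.27 0.111 0.058 -0.181 0.3" --pt "37.4 -7.58 -61.06 0.125 0.055 -0.203 0.3"

```text
t: 9.2
tool_pos: [0.4793, -0.2625, 0.2485]
orientation: [[-0.363, 0.522, 0.772], [-0.925, -0.098, -0.368], [-0.116, -0.848, 0.518]]
wrist_force: [13.1, 11.3, -6.9]
opening: 0.0371
```

```bash
python3 ang.py
```

```text
t 9.2 q [-0.77  0.08 -0.58  0.43  0.3   1.28] p [ 0.4793 -0.2625  0.2485] F [13.1 11.3 -6.9] op 0.0371
torque [ 2.3  -0.84  1.84]
theta from tool -1.362 (mod 2pi) axis err deg 0.44 tool along axis [-0.0005  0.0021  0.1036]
```

Request:
step_arm --pt "4.16 -0.84 -6.78 0.06 0.03 -0.03 0.3" --pt "8.31 -1.68 -13.57 0.1 0.05 -0.055 0.3" --pt "12.47 -2.53 -20.35 0.112 0.05 -0.078 0.3" --pt "16.62 -3.37 -27.14 0.126 0.05 -0.1 0.3" --pt "20.78 -4.21 -33.92 0.14 0.05 -0.123 0.3" --pt "24.93 -5.05 -40.7 0.153 0.05 -0.146 0.3" --pt "29.09 -5.89 -47.49 0.167 0.04 -0.168 0.3" --pt "33.24 -6.74 -54.27 0.181 0.04 -0.191 0.3" --pt "37.4 -7.58 -61.06 0.195 0.035 -0.213 0.3" --pt "40 -8.1 -65.3 0.2 0.035 -0.23 0.3" --pt "40 -8.1 -65.3 0.2 0.035 -0.23 0.3"

```text
t: 10.3
tool_pos: [0.4818, -0.2636, 0.2472]
orientation: [[-0.832, 0.525, -0.18], [0.148, -0.103, -0.984], [-0.534, -0.845, 0.008]]
wrist_force: [10.3, -1.4, -4.5]
opening: 0.0367
```

```bash
python3 ang.py
```

```text
t 10.3 q [-0.76  0.08 -0.59  0.41  0.29  2.63] p [ 0.4818 -0.2636  0.2472] F [10.3 -1.4 -4.5] op 0.0367
torque [ 1.91 -1.07  1.07]
theta from tool -0.02 (mod 2pi) axis err deg 0.36 tool along axis [0.001  0.0014 0.101 ]
```

Request:
step_arm --pt "0 0 0 0 0 0 0.8" --pt "0 0 0 0 0 0 1" --pt "0 0 0 0 0 0 1" --pt "0 0 0 0 0 0 1" --pt "0 0 0 -1 0.2 1.7 1" --pt "0 0 0 -3 0.6 5 1" --pt "0 0 0 -5 1 8.2 1" --pt "0 0 0 -5 1 8.2 1" --pt "0 0 0 -5 1 8.2 1"

```text
t: 11.2
tool_pos: [0.4306, -0.2541, 0.329]
orientation: [[-0.834, 0.522, -0.18], [0.146, -0.106, -0.984], [-0.533, -0.846, 0.012]]
wrist_force: [0.5, -0.3, -0.9]
opening: 0.0858
```

```bash
cat > push.py <<'E'
from mv import *
P=np.load("P.npy"); G,F,hc,H,top,k=model(P); Z=np.array([0,0,1.]); F1=F[:,1]
al=np.radians(45); c,sn=np.cos(al),np.sin(al)
y=c*F1-sn*Z; x=-(sn*F1+c*Z); Rp=np.c_[x,y,np.cross(x,y)]
E
python3 - <<'E'
from push import *
delta(Rp,k-F1*.04-y*.073)
s=env.sense(); d=wristcam(eyes.get_image("wrist"),s); pickle.dump((s,d),open("w4.pkl","wb"))
P[4]=0; G,F,hc,H,top,k=model(P)
im=d["pixels"][:,:,::-1].copy()
for u in proj(d,np.vstack([top,G,k,G-F1*.09])): cv2.drawMarker(im,(int(u[0]),int(u[1])),(0,0,255),0,8,1)
cv2.imwrite("pics/w4.png",im)
E
```

```text
t 11.2 q [-0.83 -0.06 -0.49  0.67  0.32  2.56] p [ 0.4306 -0.2541  0.329 ] F [ 0.5 -0.3 -0.9] op 0.0858
turn deg [  8.6 -11.3  88.6] shift cm [  5.97 -23.27 -11.64]
```

View pics/w4.png

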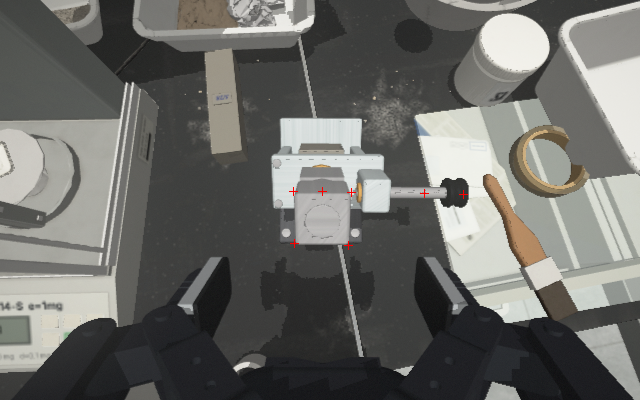

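Request:
step_arm --pt "0.8 -1 8 0 -3 0 1" --pt "1.5 -2 16 1 -6 0 0" --pt "2.3 -3 24 2 -10 0 0" --pt "3 -4 32 3 -13 0 0" --pt "4 -5 40 4 -16 0 0" --pt "4.7 -6 48 5 -19 0 0" --pt "5.5 -7.2 56 6 -22 0 0" --pt "6.3 -8 64 6 -24.5 0 0" --pt "7 -9.2 72 6 -24.5 0 0" --pt "7.8 -10.3 80.5 6 -24.5 -1 0" --pt "8.6 -11.3 88.6 6 -24.5 -2 0" --pt "8.6 -11.3 88.6 6 -24.5 -2 0"

```text
t: 12.45
tool_pos: [0.4756, -0.4677, 0.278]
orientation: [[-0.142, 0.163, 0.976], [-0.712, 0.669, -0.215], [-0.688, -0.725, 0.021]]
wrist_force: [0.8, 0.1, -0.2]
opening: -0.0004
```

Run:
```python
from push import *
delta(Rp,k-F1*.025-y*.073)
s=env.sense(); d=wristcam(eyes.get_image("wrist"),s)
P[4]=0; G,F,hc,H,top,k=model(P)
im=d["pixels"][:,:,::-1].copy()
for u in proj(d,np.vstack([top,G,k])): cv2.drawMarker(im,(int(u[0]),int(u[1])),(0,0,255),0,8,1)
cv2.imwrite("pics/w5.png",im)
```

```text
t 12.45 q [-1.05  0.9   0.83  2.11  0.49  0.57] p [ 0.4756 -0.4677  0.278 ] F [ 0.8  0.1 -0.2] op -0.0004
turn deg [1.7 0.9 1. ] shift cm [ 1.76 -0.44 -6.54]
```

View pics/w5.png

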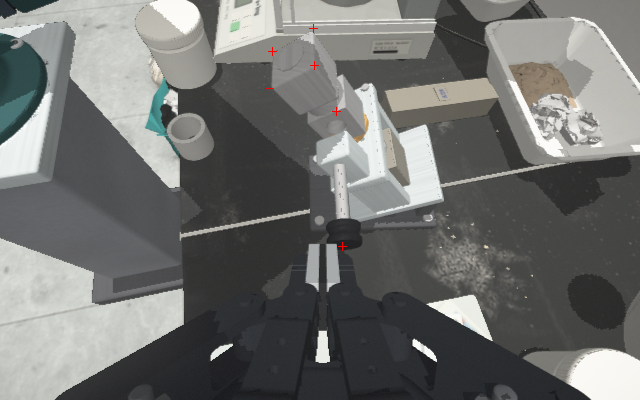

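j4 is at its limit (2.11), so I'm choosing a less backward-leaning push orientation.

```bash
cat > push2.py <<'E'
from push import *
h=np.array([.57,.82,0]);h/=np.linalg.norm(h); y=.5*h-.866*Z; Xh=np.cross(F1,Z)
z=Xh-(Xh@y)*y; z/=np.linalg.norm(z); Rp=np.c_[np.cross(y,z),y,z]
def corner(s):  # leading corner relative to knob start, in vice frame (Xh,F1,Z)
    O=np.array(s["orientation"]); t=s["tool_pos"]+O[:,1]*.073-O[:,0]*.011
    B=np.c_[Xh,F1,Z].T; print("tip corner vs knob0 mm",(B@(t-k)*1e3).round(1),"F in vice",(B@s["wrist_force"]).round(1))
E
python3 - <<'E'
from push2 import *
delta(Rp,k-F1*.025-Z*.006-y*.073); print(F1)
E
```

```text
t 12.5 q [-1.05  0.9   0.83  2.11  0.49  0.56] p [ 0.4754 -0.4659  0.2776] F [-0.5  1.1 -1.9] op -0.0003
turn deg [-16.9  -4.8  -6.3] shift cm [ 0.73  1.44 -5.95]
[0.19846784 0.9801074  0.        ]
```

Request:
step_arm --pt "-8 -2.3 -3 0 0 0 0" --pt "-15 -4.5 -6 0 0 0 0" --pt "-15 -4.5 -6 0 0 0 0" --pt "-15 -4.5 -6 0 0 0 0"

```text
t: 12.9
tool_pos: [0.4754, -0.4666, 0.284]
orientation: [[-0.182, 0.289, 0.94], [-0.852, 0.431, -0.297], [-0.491, -0.855, 0.168]]
wrist_force: [-0.8, 0.7, 0.1]
opening: 0.0003
```

Run:
```python
from push2 import *
delta(Rp,k-F1*.025-Z*.006-y*.073); corner(env.sense())
```

```text
t 12.9 q [-1.05  0.65  0.46  1.64  0.48  0.72] p [ 0.4754 -0.4666  0.284 ] F [-0.8  0.7  0.1] op 0.0003
turn deg [-1.5  0.   0.4] shift cm [ 0.73  1.51 -6.59]
tip corner vs knob0 mm [ -4.1 -30.2  66.1] F in vice [-0.9  0.6  0.1]
```

Request:
step_arm --pt "0 0 0 0.3 0 -2.5 0" --pt "-1.5 0 0.4 0.5 0.4 -4.5 0" --pt "-1.5 0 0.4 0.73 1 -6.6 0" --pt "-1.5 0 0.4 0.73 1.5 -6.6 0" --pt "-1.5 0 0.4 0.73 1.5 -6.6 0"

```text
t: 13.4
tool_pos: [0.4828, -0.4521, 0.2166]
orientation: [[-0.175, 0.284, 0.943], [-0.864, 0.414, -0.285], [-0.471, -0.865, 0.173]]
wrist_force: [-0.6, 0.5, -0.3]
opening: 0.0002
```

Run:
```python
from push2 import *
s=show(); corner(s); d=wristcam(eyes.get_image("wrist"),s)
im=cv2.resize(d["pixels"][100:300,200:450,::-1],None,fx=3,fy=3,interpolation=2)
cv2.imwrite("pics/w6.png",im)
```

```text
t 13.4 q [-1.03  0.65  0.27  1.43  0.48  0.74] p [ 0.4828 -0.4521  0.2166] F [-0.6  0.5 -0.3] op 0.0002
tip corner vs knob0 mm [  0.1 -15.6  -2.2] F in vice [-0.7  0.3 -0.3]
```

View pics/w6.png

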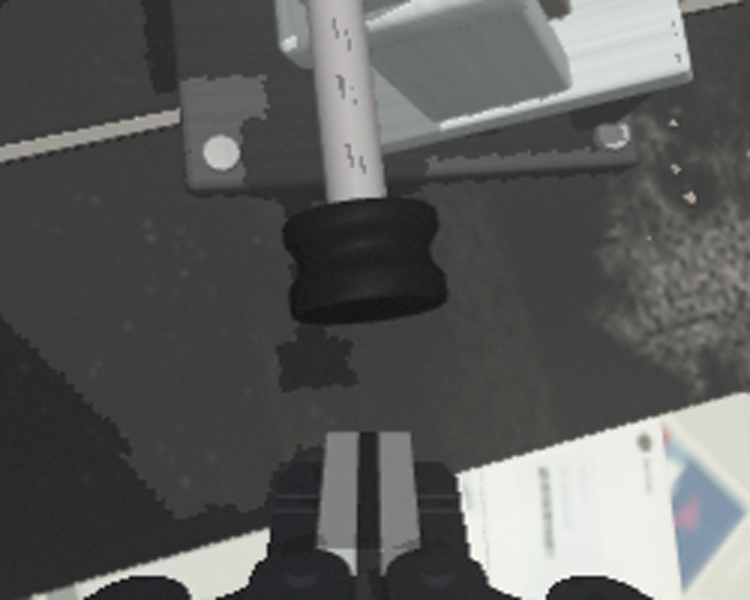

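Request:
step_arm --pt "0 0 0 0.1 0.5 0 0" --pt "0 0 0 0.2 1 0 0" --pt "0 0 0 0.28 1.4 0 0" --pt "0 0 0 0.36 1.8 0 0" --pt "0 0 0 0.44 2.15 0 0" --pt "0 0 0 0.5 2.5 0 0" --pt "0 0 0 0.57 2.85 0 0" --pt "0 0 0 0.64 3.2 0 0" --pt "0 0 0 0.64 3.2 0 0"

```text
t: 14.35
tool_pos: [0.4891, -0.4199, 0.2169]
orientation: [[-0.175, 0.285, 0.943], [-0.865, 0.412, -0.285], [-0.47, -0.866, 0.174]]
wrist_force: [-0.5, -0.5, 0.6]
opening: -0.0003
```

Run:
```python
from push2 import *
corner(show())
```

```text
t 14.35 q [-0.99  0.6   0.19  1.38  0.48  0.77] p [ 0.4891 -0.4199  0.2169] F [-0.5 -0.5  0.6] op -0.0003
tip corner vs knob0 mm [-0.1 17.  -2. ] F in vice [-0.4 -0.5  0.6]
```

Request:
step_arm --pt "0 0 0 0.08 0.4 0 0" --pt "0 0 0 0.16 0.8 0 0" --pt "0 0 0 0.24 1.2 0 0" --pt "0 0 0 0.32 1.6 0 0" --pt "0 0 0 0.4 2 0 0" --pt "0 0 0 0.48 2.4 0 0" --pt "0 0 0 0.48 2.4 0 0"

```text
t: 15.05
tool_pos: [0.4939, -0.3958, 0.2169]
orientation: [[-0.174, 0.285, 0.943], [-0.865, 0.412, -0.285], [-0.47, -0.865, 0.174]]
wrist_force: [-0.2, 0.3, -0.2]
opening: 0.0001
```

Run:
```python
from push2 import *
s=show();corner(s); d=wristcam(eyes.get_image("wrist"),s)
im=cv2.resize(d["pixels"][50:300,180:450,::-1],None,fx=2,fy=2,interpolation=2)
cv2.imwrite("pics/w7.png",im)
```

```text
t 15.05 q [-0.97  0.57  0.14  1.34  0.49  0.8 ] p [ 0.4939 -0.3958  0.2169] F [-0.2  0.3 -0.2] op 0.0001
tip corner vs knob0 mm [-0.1 41.7 -2. ] F in vice [-0.2  0.3 -0.2]
```

View pics/w7.png

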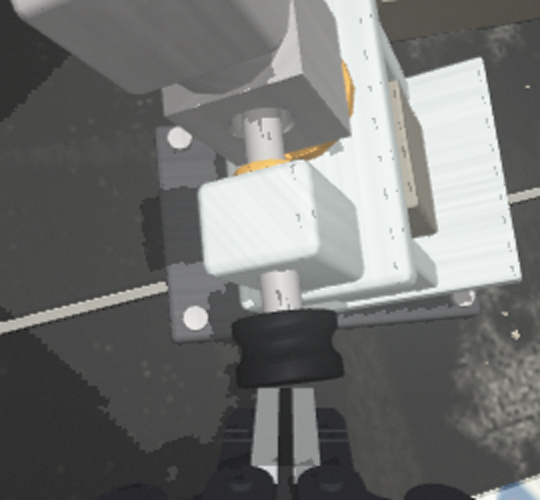

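The pin enters the cross hole at about (265,122), with a short gap left between knob and guide block. I'm pushing it home and watching the force.

Request:
step_arm --pt "0 0 0 0.06 0.3 0 0" --pt "0 0 0 0.12 0.6 0 0" --pt "0 0 0 0.16 0.8 0 0" --pt "0 0 0 0.2 1 0 0" --pt "0 0 0 0.2 1 0 0"

```text
t: 15.6
tool_pos: [0.4958, -0.3861, 0.2168]
orientation: [[-0.175, 0.285, 0.943], [-0.865, 0.412, -0.285], [-0.47, -0.866, 0.174]]
wrist_force: [-1.0, -0.7, 0.1]
opening: -0.0002
```

Run:
```python
from push2 import *
corner(show())
```

```text
t 15.6 q [-0.95  0.56  0.12  1.32  0.49  0.82] p [ 0.4958 -0.3861  0.2168] F [-1.  -0.7  0.1] op -0.0002
tip corner vs knob0 mm [-0.2 51.5 -2.1] F in vice [-0.9 -0.9  0.1]
```

Request:
step_arm --pt "0 0 0 0.04 0.2 0 0" --pt "0 0 0 0.08 0.4 0 0" --pt "0 0 0 0.1 0.5 0 0" --pt "0 0 0 0.1 0.5 0 0"

```text
t: 16.0
tool_pos: [0.4964, -0.3837, 0.217]
orientation: [[-0.176, 0.285, 0.942], [-0.868, 0.407, -0.285], [-0.465, -0.868, 0.175]]
wrist_force: [-8.5, -17.8, 1.1]
opening: -0.0001
```

Run:
```python
from push2 import *
s=show();corner(s); d=wristcam(eyes.get_image("wrist"),s)
im=cv2.resize(d["pixels"][50:300,180:450,::-1],None,fx=2,fy=2,interpolation=2)
cv2.imwrite("pics/w8.png",im)
```

```text
t 16.0 q [-0.95  0.56  0.11  1.31  0.49  0.82] p [ 0.4964 -0.3837  0.217 ] F [ -8.5 -17.8   1.1] op -0.0001
tip corner vs knob0 mm [-0.  53.6 -2.2] F in vice [ -4.8 -19.1   1.1]
```

Force rose to 19 N at 53.6 mm, so the knob has met something. I'm backing off and checking.

Request:
step_arm --pt "0 0 0 -0.3 -1.5 0 0" --pt "0 0 0 -1 -5 0 0" --pt "0 0 0 -1.2 -6 1 0" --pt "0 0 0 -1.2 -6 4 0" --pt "0 0 0 -1.2 -6 4 0"

```text
t: 16.55
tool_pos: [0.4852, -0.4422, 0.2596]
orientation: [[-0.174, 0.287, 0.942], [-0.867, 0.409, -0.285], [-0.467, -0.866, 0.178]]
wrist_force: [-0.2, -0.3, 0.7]
opening: 0.0
```

Run:
```python
from push2 import *
s=show(); d=wristcam(eyes.get_image("wrist"),s)
a=cv2.resize(d["pixels"][60:300,190:430,::-1],(400,400),interpolation=2)
t=eyes.get_image("top"); b=cv2.resize(t["pixels"][140:290,210:410,::-1],(400,300),interpolation=2)
o=np.zeros((400,800,3),np.uint8); o[:,:400]=a; o[:300,400:]=b; cv2.imwrite("pics/w9.png",o)
print("knob face pred home px in top",proj(t,k+F1*.05)[0])
```

```text
t 16.55 q [-1.02  0.61  0.33  1.51  0.48  0.75] p [ 0.4852 -0.4422  0.2596] F [-0.2 -0.3  0.7] op 0.0
knob face pred home px in top [385.12891331 193.6818847 ]
```

View pics/w9.png

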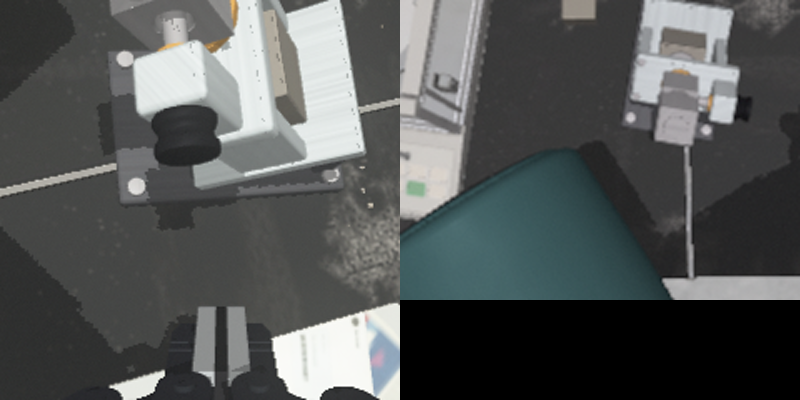

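The knob sits flush against the guide block at (187,130), the pin goes through the collar, and the gripper is clear. I'm handing in.

```bash
python3 -c "
from rig import env
print(env.job_done())"
```

```text
the job is handed in; nothing more can be done
None
```

I screwed the clamp down about 310° clockwise in one grip, then pushed the locking pin home with the closed fingertips. I backed the gripper off clear of everything and handed the job in after about 17 s of robot time. No verdict was reported.

**Last checks that passed**
- **Screw:** the tool's angle put the screw at about -0.02 rad on release, within the ±0.2 allowed.
- **Pin:** it slid through the collar with almost no force. The push force then rose to about 19 N at the end of the travel, and the knob sits flush against the guide block in both the wrist and top views.
- **Gripper:** after backing off, the wrist force was under 1 N.

**What disagreed or stayed unchecked**
- **Pin travel:** the fingertip's estimated travel at the stop was 53.6 mm, against a nominal 50 mm. That fits the roughly 4 mm offset of the knob face seen in the wrist picture.
- **Turning force:** the wrist force rose to about 36 N during the first quarter turn. I eased the tool back to relieve it before going on.
- **Jar, ring mould and mortar bar:** the arm hid the jar and ring in the final top view, and I did not check the bar there. All three stood in place in the wrist picture taken just before the push.

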